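# Shut and pin the 3D-pen case

### The job

Put the 3D pens away: gently lower the lid of the pen case until it is fully closed, without letting it slam. Only then pull up the black spring knob of the red sliding section, slide the section one hole towards the case so that its loop lies over the lid, and let the pin go fully home in that hole. Finish while still holding the knob with the pin engaged (do not let go), and leave everything else on the table where it is.

Things in the scene. Friction and masses are not known exactly. Their poses are not given: they have to be found in the camera images.
- case: Grey open case for 3D pens, fixed to the table, 180 mm (its x) by 240 mm (its y) by 75 mm high, walls 6 mm. Origin at the centre of its underside, on the table; z up, x from its front (robot side) to its hinge side, y to the left. It stands turned about z by up to 0.25 rad either way.
- start_hole (a point): Mouth of the hole the pin sits in at the start, on top of a level aluminium rail that sticks out of the case's right side along the case's -y. Rail 24 mm wide, top 75 mm above the table, ending at a dark foot 100 mm beyond this hole. Three holes 12 mm wide, 40 mm apart: this one is the middle one.
- lid (a joint): Angle of the blue lid, rad: 0 closed, grows as it opens upward; starts at 0.7 to 1.15. A plate 180 by 240 by 8 mm hinged on the case's far (+x) top edge; its front edge swings up and away from the robot. The hinge is stiff: the lid stays where it is left, and under 3 N near the front edge, from above on its outer face, push it shut.
- lid_hinge (a point): Middle of the lid's hinge line, at the bottom face of the lid, 75.5 mm above the table. Its frame turns with the lid: x away from the lid's front edge, y along the hinge (as the case's y), z out of the lid's outer (upper) face. The lid spans x = -180 to 0, y = -120 to 120, z = 0 to 8 mm in it.
- lid_handle (a point): Outer end region of the black knob on the lid's outer face, 35 mm off that face, 30 mm from the lid's front edge and half-way along it.
- section (a joint): Position of the red sliding section along the rail, m: 0 = start hole, +0.040 = next hole (towards the case, its +y), -0.040 = wrong hole. Friction 1.5 N once the pin is out; the pin has 2 mm of play each way in a hole. The sleeve is 50 mm long, 40 mm wide, top 93 mm above the table; its flat loop lies over the lid's right edge when at the next hole.
- loop_tip (a point): Middle of the end of the red loop, on its top; 73 mm from the knob's axis along the case's +y, 93 mm above the table.
- plunger (a joint): Height of the spring plunger, m: 0 = pin fully home, grows as the knob is pulled straight up, stop at 0.018. The pin (8 mm thick, round end) reaches 11 mm into the rail, so it is clear at 0.011 or more. The spring pushes down with 4 N when home, 7 N at 0.014. Let down between holes it rests on the rail at 0.011, and drops in when slid over a hole.
- knob_mid (a point): Centre of the black round knob on top of the plunger, which moves with it: 30 mm across, 24 mm tall, upright axis, a small yellow dot on top; its centre is 130 mm above the table when the pin is home. Below it only a 12 mm stem and a 20 mm boss whose top lies 105 mm above the table.
- next_hole (a point): Mouth of the hole that the pin must go into, on the rail's top, 40 mm from the start hole towards the case. When the pin is in it, the knob's centre stands straight above, by 55 mm.
- scissors: Loose scissors with black and red grips, 165 mm long, lying flat in front of the rail. Leave alone.
- glue: Loose upright glue stick, white and red, 28 mm across, 90 mm tall, behind the rail. Origin at its foot. Leave alone.
- spool_red: Loose red filament spool lying flat, 100 mm across, 40 mm tall. Origin at its underside. Leave alone.
- spool_white: Loose white filament spool lying flat, 100 mm across, 40 mm tall. Origin at its underside. Leave alone.
- marker_cup: Loose blue cup of markers, 70 mm across, 165 mm tall with the markers. Origin at its underside. Leave alone.
- pen: Loose white 3D pen, 150 mm long, 24 mm thick, lying on the table. Leave alone.
- rosette: Loose flat white and red drawn rosette, 80 mm across, 5 mm thick. Leave alone.

How it is judged:
On the way, in this order (a step that is already met when the one before it is completed fails the run):
1. the lid is closed while the section is still pinned in its start hole (value of joint lid below 0.04 rad and value of joint section between -0.006 and 0.006 m and value of joint plunger below 0.003 m), for 0.2 s.
2. the knob is pulled up so that the pin leaves its hole (value of joint plunger above 0.009 m), for 0.1 s.
3. the section is at the next hole with the pin home (value of joint section between 0.036 and 0.044 m and value of joint plunger below 0.003 m), for 0.2 s.
At the end, for the whole second after the job is handed in: The lid is closed (within 0.04 rad), the section is at the next hole (40 mm, within 4 mm) with the pin home (within 3 mm), and the fingers are still on the plunger's knob with more than 1.5 N (all of step 3 and value of joint lid below 0.04 rad and contact force between the fingers and plunger above 1.5 N); the arm keeps its last pose, push and grip.
It fails at once if the lid slams (closes faster than 2.5 rad/s) (velocity of joint lid below -2.5 rad/s).
It fails at once if the section is moved while the lid is open (value of joint lid above 0.07 rad and (value of joint section above 0.008 m or value of joint section below -0.008 m)).
It fails at once if another thing on the table is pushed by more than 30 mm (distance of any of scissors, glue, spool_red, spool_white, marker_cup, pen, rosette from where it was at the start of the episode above 0.03 m).
It also fails if it takes over 51 s, if anything falls off the work surface, if the arm or the gripper's body presses on something with over 40 N, if the wrist force passes 120 N, or if a joint passes its speed limit or range.

### The arm

A 6-joint arm with a two-finger parallel gripper is mounted at the origin on the work surface. World frame = base frame: x ahead of the robot, y to its left, z up, the work surface at z = 0. Lengths are in m, angles in rad, forces in N, time in s.
With the tool pointing down it reaches from about 0.275 to 0.775 m from the base axis. Payload 14.6 kg.
Tool frame: the origin (TCP) lies at the very end of the fingers, on their centre line; the grasp point (between the pads) lies arm.tcp_to_grasp behind it (arm.tcp_to_grasp is the distance from the TCP to the grasp point, in m); z points along the fingers, y is the line along which they close (so a half turn about z gives the same grasp; the last joint's range is limited). The gripper opens to 85 mm and grips with 20 to 120 N. Pads are 22 mm wide; open, the fingers measure 114 mm over their backs; the gripper's body (76 mm by 85 mm) begins 54 mm behind the grasp point. The pads swing forward as they close: fully open they stand 13 mm farther back than shut.
Start: joints at [-0.155, 0.263, -0.048, 1.259, 0, 1.415], TCP at [0.525, -0, 0.231] pointing down, gripper open.
Joint ranges: [-2.65, 2.65], [-0.89, 1.7], [-1.18, 1.37], [-2.13, 2.11], [-1.35, 1.29], [-3.14, 3.14]. Speed limits (rad/s): [1.89, 1.89, 2.57, 2.79, 3.14, 3.14].

### API

Orientations are given as [roll, pitch, yaw] about the fixed x, y, z axes, in that order (R = Rz(yaw) Ry(pitch) Rx(roll)).
In Python, from workcell import telemetry, read_camera, calibration, job, arm gives the robot as it stands.
- The arm moves only by the tool send_rows, never from a script. Its argument "commands" is text: rows parted by semicolons, each of 7 numbers parted by spaces: the shift along the tool's x, y, z in m, then the turn, a rotation vector about the tool's x, y, z in degrees, then the finger opening in m, from 0 to 0.0854. A call has 1 to 10 rows; each row shifts and turns the commanded pose from where the row before left it, along the tool's axes as they then stand; what a row does not reach is not made up. A row lasts 1/10 s, in which the tool goes at most 50 mm and 8.59 degrees, less where a joint would pass 70% of its speed; a pose out of reach is approached as far as the arm can. A call with a gripper value outside its range is refused whole. The fingers move at their own pace and stop on an object; the grip force is fixed at half the most. Time passes only in rows, so rows that do not move let the fingers close. It gives the time, the measured TCP pose, the force, the opening and the grip force at its end, in the units of the state.
- telemetry.get_obs(): the state, without advancing time (a new reading comes with each control period).
- read_camera(name): name is "scene" or "side" or "wrist"; returns the picture (420x560x3 uint8, red, green, blue); there is no depth.
- calibration(name): a dict with "camera_matrix" (3x3 intrinsics, pixels), "R" (3x3) and "t" (3): a world point X has camera coordinates R X + t. Camera axes: x right, y down, z forward; pixel columns grow to the right and rows downward; lengths in m; the calibration is good to about 2 mm. A picture is of the moment at which its call begins: read the wrist's pose just before it. calibration takes no time and is no camera call; for the wrist camera it gives the pose at the moment of the call.
- job.job_done(): hands the job in; it is judged then, once.
The state is a dict: "time_s": time; "joint_pos": joint angles; "qd": joint speeds; "joint_efforts": joint torques, N m; "eef_pos": TCP position; "ee_rot": TCP orientation; "force": force on the tool from outside, world axes, zero at the start; "ft_torque": the same for the moment, N m; "gripper_width": finger opening in m; "grip_force": force on a finger pad.
Only numpy, scipy, OpenCV 4.12 (cv2) and the standard library are available. Lean on these libraries where they do the work, as an engineer would, in place of code of your own. Each camera call takes 0.05 s, during which the arm holds its last target. There are 200 camera calls.

## Working session

There is one attempt and no reset: what is moved stays moved. The work goes in short steps, Python scripts to look and compute and a tool call to move; the robot and the scene stay as the last step left them, time stands still between calls to the robot, and variables do not carry over. Pictures are saved under pics/ and viewed, at most 10 in all, crops included, and the job is handed in when it is done.

Besides the shell and the picture viewer there is one more tool, called by a JSON object that holds its "api" and its "payload", one argument or row to a line. send_rows: Moves the arm, as the interface text tells. Its arguments: {"type":"object","properties":{"commands":{"type":"string"}},"required":["commands"]}

```bash
mkdir -p pics
python3 - <<'E'
from workcell import telemetry, read_camera, calibration, arm
import cv2, numpy as np
a=read_camera("scene");b=read_camera("side")
cv2.imwrite("pics/a.png",a[:,:,::-1]);cv2.imwrite("pics/b.png",b[:,:,::-1])
print(arm.tcp_to_grasp)
o=telemetry.get_obs();print(o["time_s"],o["eef_pos"],o["ee_rot"],o["force"],o["gripper_width"])
for n in("scene","side"):
  c=calibration(n);R=np.array(c["R"]);print(n,c["camera_matrix"],(-R.T@np.array(c["t"])).round(3),R.round(3).tolist())
E
```

```text
0.0187
0.1 [5.24756885e-01 5.46417719e-05 2.30878988e-01] [-3.14065200e+00 -1.35501345e-04  1.57088555e+00] [-0.97923704 -0.39683489 -0.45234083] 0.08568991014505788
scene [[454.55149667   0.         281.10230971]
 [  0.         454.55149667 202.61935521]
 [  0.           0.           1.        ]] [ 1.369 -0.475  0.817] [[0.498, 0.867, -0.002], [0.518, -0.299, -0.801], [-0.695, 0.398, -0.599]]
side [[434.85183228   0.         285.40774701]
 [  0.         434.85183228 209.90621443]
 [  0.           0.           1.        ]] [0.247 0.913 0.661] [[-0.962, -0.273, -0.015], [-0.123, 0.482, -0.867], [0.244, -0.832, -0.497]]
```

View pics/a.png

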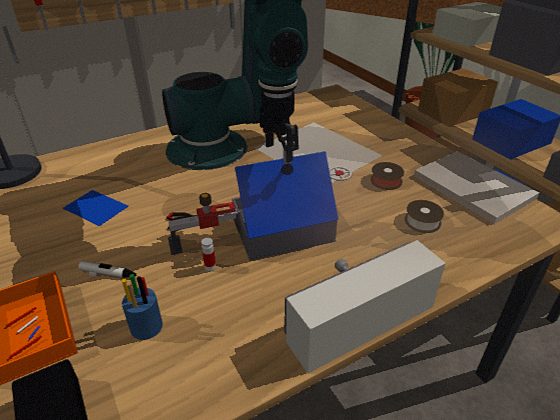

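View pics/b.png

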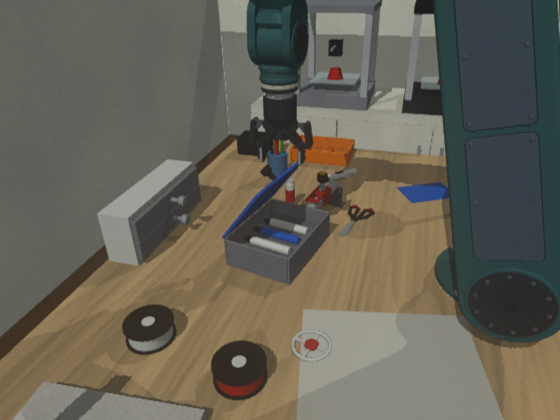

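The scene camera looks from the far right. The lid is at about (235-335, 153-235) px, the knob at (206,198) and the glue at (208,255). In the side view the case is at about (280,235) and the knob at (322,178). I'll enlarge both regions.

Run:
```python
import cv2
a=cv2.imread("pics/a.png");b=cv2.imread("pics/b.png")
cv2.imwrite("pics/a2.png",cv2.resize(a[130:280,155:355],None,fx=4,fy=4,interpolation=cv2.INTER_CUBIC))
cv2.imwrite("pics/b2.png",cv2.resize(b[130:280,210:410],None,fx=4,fy=4,interpolation=cv2.INTER_CUBIC))
```

```text
(no output)
```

View pics/a2.png

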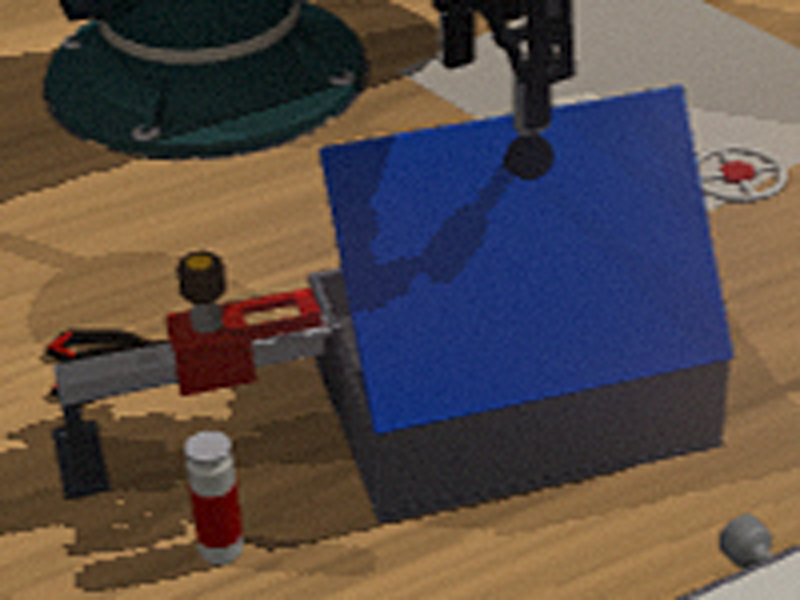

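View pics/b2.png

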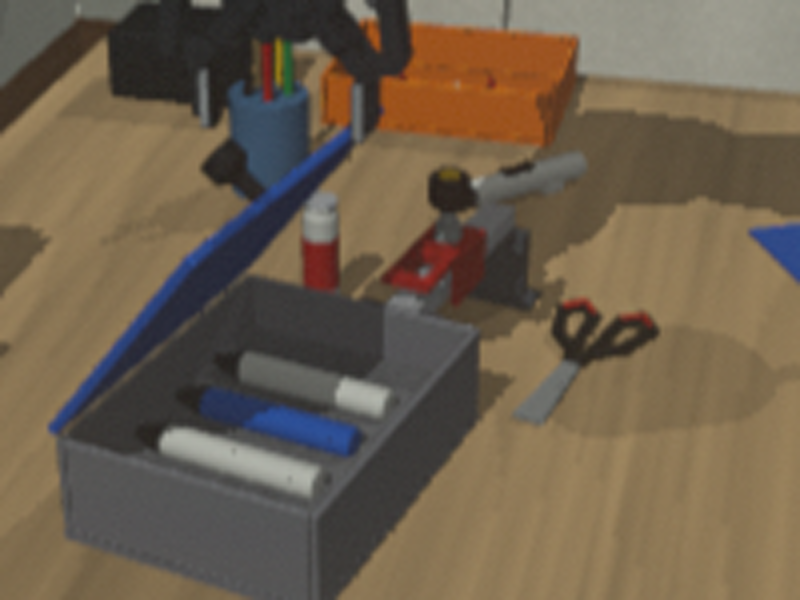

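The scene crop shows the lid's outer corners, the handle, the case's rear bottom corners and the yellow dot. The side crop shows the case's top corners, the dot and the lid handle. I'll fit the whole model to these.

```bash
cat > fit.py <<'E'
from workcell import calibration
import numpy as np
from scipy.optimize import least_squares
cal={n:calibration(n) for n in("scene","side")}
def proj(n,X):
    c=cal[n];p=np.array(c["camera_matrix"])@(np.array(c["R"])@X+np.array(c["t"]));return p[:2]/p[2]
def pts(p):
    x,y,w,l,kx,ky=p
    c,s=np.cos(w),np.sin(w);Rz=np.array([[c,-s,0],[s,c,0],[0,0,1]])
    W=lambda v:np.array([x,y,0])+Rz@np.array(v)
    def L(v):
        a,b=np.cos(l),np.sin(l) # front edge (-x) goes up
        return W([.09+a*v[0]+b*v[2],v[1],.0755-b*v[0]+a*v[2]])
    K=lambda z:W([kx,ky,z])
    return W,L,K
S=lambda u,v:(155+u/4,130+v/4)
D=lambda u,v:(210+u/4,130+v/4)
def model(p):
    W,L,K=pts(p)
    return [("scene",L([0,-.12,.008]),S(380,432)),("scene",L([0,.12,.008]),S(731,357)),("scene",L([-.18,.12,.008]),S(683,86)),
    ("scene",L([-.18,-.12,.008]),S(320,147)),("scene",W([.09,-.12,0]),S(380,522)),("scene",W([.09,.12,0]),S(722,445)),
    ("scene",K(.142),S(201,262)),("side",K(.142),D(450,174)),
    ("side",W([-.09,.12,.075]),D(313,512)),("side",W([-.09,-.12,.075]),D(478,328)),("side",W([.09,.12,.0]),D(68,535)),
    ("side",W([.09,.12,.075]),D(62,437)),("side",L([-.18,.12,.0]),D(190,262)),("side",L([-.15,0,.043]),D(225,162)),("scene",L([-.15,0,.043]),S(528,157))]
f=lambda p:np.concatenate([proj(n,X)-q for n,X,q in model(p)])
r=least_squares(f,[.6,0,0,.9,0,-.2],loss="soft_l1")
if __name__=="__main__":
    print(r.x.round(4));print(f(r.x).reshape(-1,2).round(1).tolist())
    W,L,K=pts(r.x)
    print("knob",K(.13).round(4),"hinge",L([0,0,0]).round(4),"handle",L([-.15,0,.043]).round(4))
    print("front R",L([-.18,-.12,.008]).round(4),"front L",L([-.18,.12,.008]).round(4),"mid",L([-.18,0,.008]).round(4))
    q=r.x.copy();q[3]=0;W,L,K=pts(q);print("closed handle",L([-.15,0,.043]).round(4), "ydir",[-np.sin(q[2]).round(4),np.cos(q[2]).round(4)])
E
python3 fit.py
```

```text
[ 0.53    0.0098 -0.2057  0.9287 -0.0322 -0.1975]
[[-1.6, 0.4], [0.7, -0.0], [-0.2, -0.9], [-0.5, -0.6], [-0.8, -0.1], [-0.2, -0.3], [-0.3, -0.9], [-0.6, 0.0], [0.3, 0.9], [0.0, -0.7], [-1.6, 0.4], [-2.7, 0.0], [0.7, 0.4], [-1.4, -0.6], [0.1, -0.7]]
knob [ 0.4582 -0.177   0.13  ] hinge [ 0.6181 -0.0086  0.0755] handle [0.5639 0.0027 0.2214]
front R [ 0.4944 -0.1054  0.2244] front L [0.5434 0.1296 0.2244] mid [0.5189 0.0121 0.2244]
closed handle [0.4713 0.022  0.1185] ydir [np.float64(0.2042), np.float64(0.9789)]
```

{"api": "send_rows", "payload": {
  "commands": "0 0 -0.03 0 0 0 0; 0 0 -0.02 0 0 5.9 0; 0 0 0 0 0 5.9 0; 0 0 0 0 0 0 0; 0 0 0 0 0 0 0"
}}

```text
time_s: 0.6
eef_pos: [0.5248, 0.0, 0.2808]
ee_rot: [-3.141, 0.0, 1.368]
force: [-0.1, 1.0, -0.0]
gripper_width: 0.012
grip_force: 0.0
```

```bash
cat > st.py <<'E'
from fit import *
from workcell import telemetry
W,L,K=pts(r.x);x,y,w,l,kx,ky=r.x
def casef(P):
    d=np.array(P)-[x,y,0];c,s=np.cos(w),np.sin(w);return np.array([c*d[0]+s*d[1],-s*d[0]+c*d[1],d[2]])
o=telemetry.get_obs()
print("t",o["time_s"],"case-frame tcp",casef(o["eef_pos"]).round(4),"rot",np.round(o["ee_rot"],4),"want yaw",round(np.pi/2+w,4),"F",np.round(o["force"],2),"g",round(o["gripper_width"],4),round(o["grip_force"],1))
E
python3 - <<'E'
from st import *
for a in (.93,.8,.6,.4,.2,.1,0):
    print(a,(.09+np.cos(a)*-.165+np.sin(a)*.008+.012).round(4),(.0755+.165*np.sin(a)+.008*np.cos(a)).round(4))
E
```

```text
t 0.6 case-frame tcp [-0.0031 -0.0106  0.2808] rot [-3.1406e+00  1.0000e-04  1.3678e+00] want yaw 1.3651 F [-0.05  0.98 -0.05] g 0.012 0.0
0.93 0.0098 0.2125
0.8 -0.0072 0.1994
0.6 -0.0297 0.1753
0.4 -0.0469 0.1471
0.2 -0.0581 0.1161
0.1 -0.0614 0.0999
0 -0.063 0.0835
```

{"api": "send_rows", "payload": {
  "commands": "-0.02 0.0065 0 0 0 0 0; -0.02 0.0065 0 0 0 0 0; 0 0 0.02 0 0 0 0; 0 0 0.02 0 0 0 0; 0 0 0.015 0 0 0 0; 0 0 0 0 0 0 0"
}}

```text
time_s: 1.2
eef_pos: [0.5283, -0.0416, 0.2242]
ee_rot: [-3.138, -0.0, 1.367]
force: [-0.5, -0.1, 0.0]
gripper_width: 0.0001
grip_force: 0.0
```

```bash
python3 st.py
```

```text
t 1.2 case-frame tcp [ 0.0089 -0.0506  0.2242] rot [-3.1376e+00 -1.0000e-04  1.3671e+00] want yaw 1.3651 F [-0.53 -0.13  0.05] g 0.0001 0.0
```

{"api": "send_rows", "payload": {
  "commands": "0 0 0.012 0 0 0 0; 0 -0.0085 0.0065 0 0 0 0; 0 -0.0085 0.0065 0 0 0 0; 0 -0.0075 0.008 0 0 0 0; 0 -0.0075 0.008 0 0 0 0; 0 -0.0075 0.008 0 0 0 0; 0 -0.0057 0.0094 0 0 0 0; 0 -0.0057 0.0094 0 0 0 0; 0 -0.0057 0.0094 0 0 0 0"
}}

```text
time_s: 2.1
eef_pos: [0.4742, -0.0302, 0.1494]
ee_rot: [3.141, -0.0, 1.367]
force: [0.5, -0.3, -0.3]
gripper_width: 0.0001
grip_force: 0.3
```

```bash
python3 st.py
python3 - <<'E'
from workcell import read_camera
import cv2
b=read_camera("side")[130:280,210:410,::-1]
cv2.imwrite("pics/c.png",cv2.resize(b,None,fx=3,fy=3))
E
```

```text
t 2.1 case-frame tcp [-0.0464 -0.0505  0.1494] rot [ 3.1409 -0.      1.3668] want yaw 1.3651 F [ 0.54 -0.3  -0.27] g 0.0001 0.3
```

View pics/c.png

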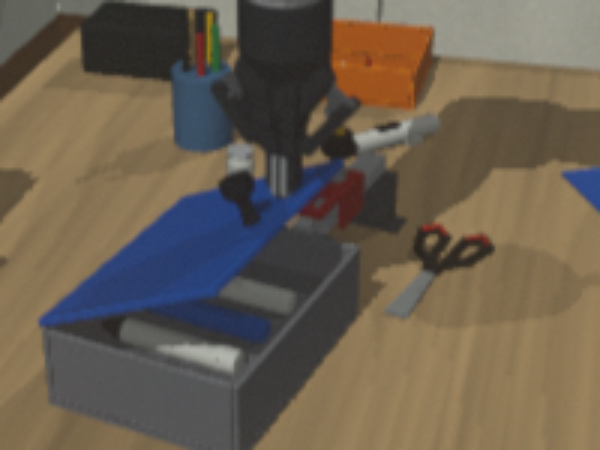

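The lid is following the fingertip, at about 0.4 rad. I'll go on down, more slowly at the end.

{"api": "send_rows", "payload": {
  "commands": "0 -0.0037 0.0103 0 0 0 0; 0 -0.0037 0.0103 0 0 0 0; 0 -0.0037 0.0103 0 0 0 0; 0 -0.0016 0.008 0 0 0 0; 0 -0.0016 0.008 0 0 0 0; 0 -0.0005 0.005 0 0 0 0; 0 -0.0005 0.005 0 0 0 0; 0 0 0.004 0 0 0 0; 0 0 0 0 0 0 0"
}}

```text
time_s: 3.05
eef_pos: [0.4591, -0.0271, 0.0878]
ee_rot: [-3.141, 0.0, 1.365]
force: [0.8, -0.4, 0.6]
gripper_width: 0.0
grip_force: 0.0
```

{"api": "send_rows", "payload": {
  "commands": "0 0 0.002 0 0 0 0; 0 0 0.0015 0 0 0 0; 0 0 0 0 0 0 0; 0 0 0 0 0 0 0"
}}

```text
time_s: 3.45
eef_pos: [0.4592, -0.0271, 0.0847]
ee_rot: [3.142, -0.0, 1.365]
force: [-0.6, -0.3, 0.4]
gripper_width: -0.0001
grip_force: 0.0
```

```bash
python3 st.py
python3 - <<'E'
from workcell import read_camera
import cv2
b=read_camera("side")[130:280,210:410,::-1]
cv2.imwrite("pics/d.png",cv2.resize(b,None,fx=4,fy=4))
E
```

```text
t 3.45 case-frame tcp [-0.0618 -0.0506  0.0847] rot [ 3.1415 -0.      1.3649] want yaw 1.3651 F [-0.56 -0.33  0.35] g -0.0001 0.0
```

View pics/d.png

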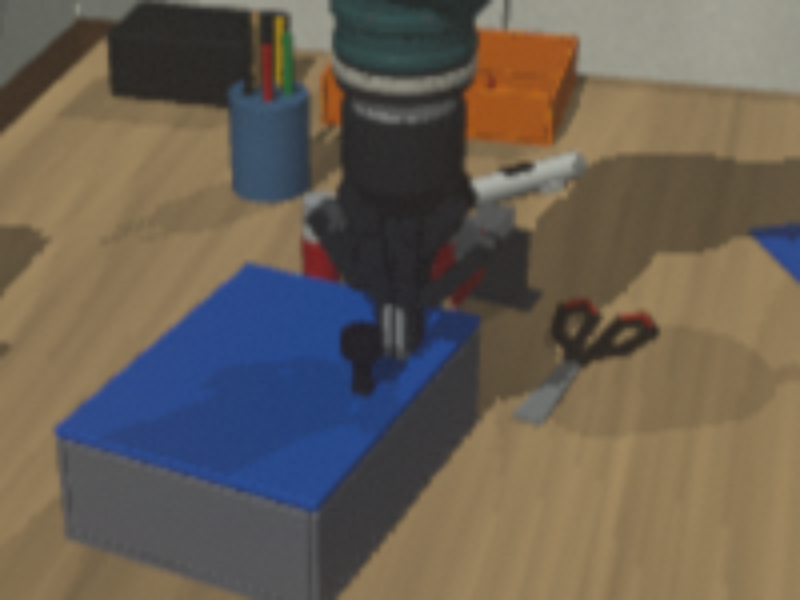

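It looks shut or nearly so, but there's little force yet. I'll press until a firm stop shows.

{"api": "send_rows", "payload": {
  "commands": "0 0 0.0015 0 0 0 0; 0 0 0.001 0 0 0 0; 0 0 0 0 0 0 0; 0 0 0 0 0 0 0"
}}

```text
time_s: 3.9
eef_pos: [0.4594, -0.0272, 0.0832]
ee_rot: [3.14, 0.0, 1.365]
force: [-7.0, -0.1, 22.7]
gripper_width: -0.0
grip_force: 11.2
```

Firm stop at tip z = 83 mm, so the lid is shut. Now lift, open and move above the knob.

{"api": "send_rows", "payload": {
  "commands": "0 0 -0.03 0 0 0 0; 0 0 -0.04 0 0 0 0.0854; 0 0 -0.04 0 0 0 0.0854; -0.037 0.0075 0 0 0 0 0.0854; -0.037 0.0075 0 0 0 0 0.0854; -0.037 0.0075 0 0 0 0 0.0854; -0.036 0.0071 0 0 0 0 0.0854; 0 0 0 0 0 0 0.0854; 0 0 0 0 0 0 0.0854"
}}

```text
time_s: 4.8
eef_pos: [0.4579, -0.1775, 0.1919]
ee_rot: [-3.141, -0.0, 1.363]
force: [-0.5, 0.3, -0.6]
gripper_width: 0.0857
grip_force: 0.0
```

```bash
python3 st.py
python3 - <<'E'
from workcell import read_camera,calibration
import cv2,numpy as np
from st import K,casef
c=calibration("wrist");b=read_camera("wrist")
cv2.imwrite("pics/e.png",b[:,:,::-1])
def pr(X):
    p=np.array(c["camera_matrix"])@(np.array(c["R"])@X+np.array(c["t"]));return (p[:2]/p[2]).round(1)
k=K(.142);print("dot pred",pr(k),"+1cm casex",pr(k+K(.142)*0+[.0098,-.002,0]),"+1cm casey",pr(k+np.array([.002,.0098,0])))
E
```

```text
t 4.8 case-frame tcp [-0.0324 -0.1981  0.1919] rot [-3.1411e+00 -3.0000e-04  1.3632e+00] want yaw 1.3651 F [-0.49  0.33 -0.62] g 0.0857 0.0
t 4.8 case-frame tcp [-0.0324 -0.1981  0.1919] rot [-3.1411e+00 -3.0000e-04  1.3632e+00] want yaw 1.3651 F [-0.49  0.33 -0.62] g 0.0857 0.0
dot pred [279.1 235.8] +1cm casex [294.8 235.7] +1cm casey [279.  220.9]
```

View pics/e.png

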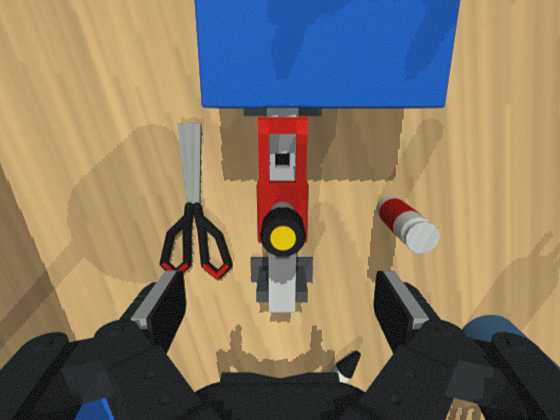

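The wrist picture shows the yellow dot at (283,238), against (279,236) predicted. The correction is +2.5 mm in case x and −1 mm in case y. The lid is shut and the scissors and glue are clear of the fingers.

{"api": "send_rows", "payload": {
  "commands": "-0.001 0.0025 0.02 0 0 0 0.0854; 0 0 0.03 0 0 0 0.0854; 0 0 0.02 0 0 0 0.0854; 0 0 0.012 0 0 0 0.0854; 0 0 0 0 0 0 0.0854; 0 0 0 0 0 0 0.02; 0 0 0 0 0 0 0.02; 0 0 0 0 0 0 0.02; 0 0 0 0 0 0 0.02; 0 0 0 0 0 0 0.02"
}}

```text
time_s: 5.85
eef_pos: [0.46, -0.1785, 0.111]
ee_rot: [-3.142, 0.0, 1.365]
force: [-6.3, 2.0, 12.2]
gripper_width: 0.0281
grip_force: 58.1
```

Gripped. Now pull up 15 mm.

{"api": "send_rows", "payload": {
  "commands": "0 0 -0.005 0 0 0 0.02; 0 0 -0.005 0 0 0 0.02; 0 0 -0.005 0 0 0 0.02; 0 0 0 0 0 0 0.02; 0 0 0 0 0 0 0.02"
}}

```text
time_s: 6.35
eef_pos: [0.46, -0.1784, 0.125]
ee_rot: [-3.141, -0.0, 1.365]
force: [-3.5, -0.4, -6.6]
gripper_width: 0.0282
grip_force: 59.7
```

```bash
python3 st.py
```

```text
t 6.35 case-frame tcp [-0.0301 -0.1985  0.125 ] rot [-3.1408e+00 -1.0000e-04  1.3648e+00] want yaw 1.3651 F [-3.51 -0.4  -6.63] g 0.0282 59.7
```

The force is −6.6 N, which matches the spring at about 13 mm, so the pin is out. Now slide 40 mm along case +y.

{"api": "send_rows", "payload": {
  "commands": "0.006 0 0 0 0 0 0.02; 0.008 0 0 0 0 0 0.02; 0.008 0 0 0 0 0 0.02; 0.008 0 0 0 0 0 0.02; 0.006 0 0 0 0 0 0.02; 0.004 0 0 0 0 0 0.02; 0 0 0 0 0 0 0.02; 0 0 0 0 0 0 0.02"
}}

```text
time_s: 7.15
eef_pos: [0.4684, -0.1388, 0.1251]
ee_rot: [-3.141, -0.001, 1.365]
force: [-5.3, 3.1, -5.9]
gripper_width: 0.0284
grip_force: 59.7
```

```bash
python3 st.py
```

```text
t 7.15 case-frame tcp [-0.03   -0.158   0.1251] rot [-3.1411e+00 -9.0000e-04  1.3654e+00] want yaw 1.3651 F [-5.35  3.08 -5.9 ] g 0.0284 59.7
```

{"api": "send_rows", "payload": {
  "commands": "0 0 0.003 0 0 0 0.02; 0 0 0.004 0 0 0 0.02; 0 0 0.004 0 0 0 0.02; 0 0 0.003 0 0 0 0.02; 0 0 0.001 0 0 0 0.02; 0 0 0 0 0 0 0.02; 0 0 0 0 0 0 0.02"
}}

```text
time_s: 7.85
eef_pos: [0.4685, -0.1392, 0.111]
ee_rot: [3.141, -0.0, 1.365]
force: [-9.8, 3.3, 10.4]
gripper_width: 0.0283
grip_force: 61.4
```

```bash
python3 st.py
python3 - <<'E'
from workcell import read_camera
import cv2
b=read_camera("wrist")[60:300,140:420,::-1];a=read_camera("scene")[150:290,150:310,::-1]
b=cv2.resize(b,(490,420));a=cv2.resize(a,(300,262))
a=cv2.copyMakeBorder(a,0,420-262,0,0,cv2.BORDER_CONSTANT)
cv2.imwrite("pics/f.png",cv2.hconcat([b,a]))
E
```

```text
t 7.85 case-frame tcp [-0.0298 -0.1584  0.111 ] rot [ 3.141e+00 -2.000e-04  1.365e+00] want yaw 1.3651 F [-9.81  3.26 10.37] g 0.0283 61.4
```

View pics/f.png

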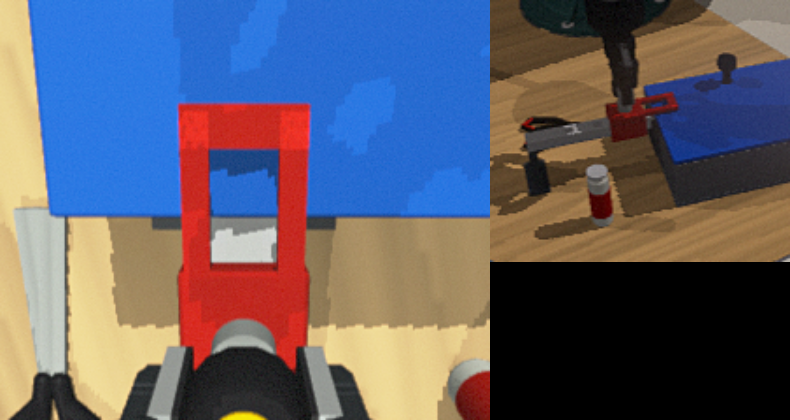

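The loop lies over the shut lid. The tip is back at z = 111 mm with the same upward force as when home at the start, so the pin is in. The fingers hold the knob at about 60 N, so I'm handing in.

```bash
python3 -c "
from workcell import job;print(job.job_done())"
```

```text
the job is handed in; nothing more can be done
None
```

The job is handed in: the lid was lowered gently and is shut, the red section is one hole towards the case with its loop over the lid, and the gripper is still holding the knob with the pin home; no verdict came back, so this rests on the force and position readings and the last pictures.

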